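Clip a snap hook on the pull-test ring and test it

ROBOT

A 7-joint arm with a two-finger parallel gripper is mounted at the origin on the work surface. World frame = base frame: x ahead of the robot, y to its left, z up, the work surface at z = 0. Lengths are in mm, angles in rad, forces in N, time in s.
With the tool pointing down it reaches from about 425 to 800 mm from the base axis. Payload 8.3 kg.
Tool frame: the origin (TCP) lies at the very end of the fingers, on their centre line; the grasp point (between the pads) lies 19 mm behind it; z points along the fingers, y is the direction in which the jaws open and shut (so a half turn about z gives the same grasp; the last joint's range is limited). The gripper opens to 85 mm and grips with 20 to 120 N. Pads are 22 mm wide; open, the fingers measure 114 mm over their backs; the gripper's body (76 mm by 85 mm) begins 54 mm behind the grasp point. The pads swing forward as they close: fully open they stand 13 mm farther back than shut.
Start: joints at [1.251, 0.383, 0.016, 1.37, -0.006, 1.388, -0.046], TCP at [158.78, -604.476, 231.279] pointing down, gripper open.
Joint ranges: [-2.95, 2.95], [-0.25, 2.06], [-1.52, 1.56], [0.18, 2.33], [-1.44, 4.58], [0.02, 2.06], [-3.01, 3.01]. Speed limits (rad/s): [2.39, 2.39, 3.01, 3.01, 3.14, 3.14, 3.14].

INTERFACE

Orientations are given as [roll, pitch, yaw] about the fixed x, y, z axes, in that order (R = Rz(yaw) Ry(pitch) Rx(roll)).
In Python, from cell import arm gives the robot as it stands. The module is installed in compiled form; this text tells all that it offers.
- The arm moves only by the tool step_arm, never from a script. Its argument "moves" is a list of rows, each a list of 4 numbers: the shift along the tool's x, y, z in cm, then the turn about the tool's z in degrees. A call has 1 to 10 rows; each row shifts and turns the pose as measured when the row begins, along the tool's axes as they then stand; what a row does not reach is not made up. A row lasts 1/12 s, in which the tool goes at most 41.7 mm and 7.16 degrees, less where a joint would pass 70% of its speed; a pose out of reach is approached as far as the arm can. A call is refused whole if a number of a shift passes 4.17 or a number of a turn 7.16, either way. A call with a gripper value outside its range is refused whole. "claw" is the closure, from -1 (fully open) to 1 (shut), so that 0 is half open, set as the call begins (left out, the last holds). The fingers move at their own pace and stop on an object; "newtons" is the grip in N (left out, the last holds). Time passes only in rows, so rows that do not move let the fingers close. It gives the time, the measured TCP pose, the force and the opening at its end, in the units of the state.
- arm.get_obs(): the state, without advancing time (a new reading comes with each control period).
- arm.snapshot(name): name is "scene" or "top"; returns a dict with "img" (400x640x3 uint8, red, green, blue), "z_map" (400x640 float32, mm along the optical axis (not along the pixel's ray), 0 where there is no reading), "intrinsics" (3x3 intrinsics, pixels), "rvec" (rotation vector, rad) and "tvec" (3), from world to camera coordinates, as OpenCV has them. Camera axes: x right, y down, z forward; pixel columns grow to the right and rows downward; lengths in mm; the calibration is good to about 2 mm. A picture is of the moment at which its call begins.
- arm.close_job(): hands the job in, once; it reports no verdict.
The state is a dict: "t": time; "joints": joint angles; "qvel": joint speeds; "effort": joint torques, N m; "position": TCP position; "tcp_rot": TCP orientation; "ft_force": force on the tool from outside, world axes, zero at the start; "ft_torque": the same for the moment, N m; "gripper_width": finger opening in mm.
Only numpy, scipy, OpenCV 4.12 (cv2) and the standard library are available. Lean on these libraries where they do the work, as an engineer would, in place of code of your own. Each camera call takes 0.05 s, during which the arm holds its last target.

TASK

Pull-test the snap hook: push its sprung red gate sideways onto the near leg (the one nearer the robot) of the steel ring on the blue test fixture until the leg is inside the hook and the gate has flicked shut. Then pull the hook by its orange handle along the fixture, towards the red line, so that its bow draws the ring's slide all the way to its end stop, and let the slide spring back home; leave the hook lying clipped to the ring, gate shut, let go, and leave the other things on the bench alone.

Things in the scene. Friction and masses are not known exactly. Their poses are not given: they have to be found in the camera images.
- hook: Large snap hook lying flat, 197 mm long (local x -119 to +79), 90 mm wide, 0.3 kg, of round aluminium bar (z 0 to 18 mm) with an orange handle and a red gate. Origin on its underside; +x points from handle to closed bow, +y to the gate side, z up. Inside opening: y from -27 (spine) to +25 (gate); at y = 0, x from -39 to +61 (bow). Centre of mass near x = -25.
- handle (a point): Middle of the orange handle's flat-sided part (hook x -71, y 0, z 14 mm): grip here from above, fingers closing along the hook's y. It is 22 mm wide (y), 28 mm high (z 0 to 28), flat from x -89 to -55; behind it a round eye, 30 mm diameter, centred at x -104.
- gate_entry (a point): Where a ring leg should meet the gate (hook x 31, y 30, z 9 mm; x 22 to 36 works). The gate spans from its hinge (x -20) to its free tip (x 40), just short of the nose (x 44 to 56). A leg moving in the hook's -y touches the gate at y = 41, swings it inwards, and passes its tip between y = -2 and -16; the gate then flicks shut behind it. The leg can go no deeper than y = -21.
- bow_seat (a point): Where a 12 mm ring leg seats (its axis) when the hook is pulled back along its length: hook x 55, y 0, z 9 mm.
- gate (a joint): Red sprung gate of the hook, rad: 0 shut, grows as it is pushed inwards, at most 0.95. The spring takes 2 to 8 N at a ring leg.
- fixture: Blue pull-test fixture fixed to the bench: plate x -135 to +65 mm, y -72 to +118, top at z 20 mm; origin at bench level under the near ring leg at rest, z up. Push the hook on in the fixture's +y direction, hook axes parallel to the fixture's; then pull it in the fixture's -x. Aluminium spring tube along x at y 106, x -115 to -30, up to z 38. Red line: ring at its end stop.
- ring_leg (a point): On the axis of the ring's near leg, 29 mm above the bench; moves with the slide. The ring is an upright closed steel loop of 12 mm round bar: near leg at fixture y 0, far leg at y +80 mm, top bar joining them; 47 mm clear under the bar above the plate; overall top 79 mm above the bench.
- slide (a joint): Travel of the slide that carries the whole ring, m: 0 home, grows as the ring is pulled in the fixture's -x direction, end stop at 0.035. A spring draws it home: 3 N at home, 8 N at the end. It does not move sideways.
- spray: Bystander: spray can, 64 mm diameter, 160 mm high, origin at the centre of its underside.
- jar: Bystander: white jar with black lid, 72 mm diameter, 100 mm high, origin at the centre of its underside.
- wheel: Bystander: black castor wheel lying flat, 75 mm diameter, 30 mm high, origin at the centre of its underside.

How it is judged (in metres and radians):
On the way, in this order (a step that is already met when the one before it is completed fails the run):
1. the ring's near leg is inside the hook and the gate is shut (x of ring_leg in the frame of hook between 0.005 and 0.066 m and y of ring_leg in the frame of hook between -0.033 and 0.024 m and z of ring_leg in the frame of hook between -0.025 and 0.035 m and value of joint gate below 0.08 rad), for 0.1 s.
2. with the hook clipped on, the slide is drawn to its end stop by the hook (all of step 1 and value of joint slide above 0.032 m and contact force between hook and slide above 4 N), for 0.1 s.
At the end, for the whole second after the job is handed in: The ring's near leg is inside the hook (leg axis at hook x 5 to 66 mm, y -33 to +24 mm), gate within 0.08 rad of shut, slide within 4 mm of home, hook at rest (below 20 mm/s), lying on the fixture (underside below 40 mm, tilted less than 0.25 rad) (all of step 1 and value of joint slide below 0.004 m and linear speed of hook below 0.02 m/s and angle between hook's own z axis and vertical below 0.25 rad and height (world z) of hook below 0.04 m); the robot touches nothing.
It fails at once if a bystander is moved more than 30 mm (distance of any of spray, jar, wheel from where it was at the start of the episode above 0.03 m).
It fails at once if a bystander is tipped more than 0.5 rad (angle between any of spray, jar, wheel's own z axis and vertical above 0.5 rad).
It also fails if it takes over 48 s, if anything falls off the work surface, if the arm or the gripper's body presses on something with over 40 N, if the wrist force passes 120 N, or if a joint passes its speed limit or range.

## Working session

There is one attempt and no reset: what is moved stays moved. The work goes in short steps, Python scripts to look and compute and a tool call to move; the robot and the scene stay as the last step left them, time stands still between calls to the robot, and variables do not carry over. Pictures are saved under pics/ and viewed, and the job is handed in when it is done.

Besides the shell and the picture viewer there is one more tool, called by a JSON object that holds its "method" and its "body", one argument or row to a line. step_arm: Moves the arm, as the interface text tells. Its arguments: {"type":"object","properties":{"moves":{"type":"array","items":{"type":"array","items":{"type":"number"}}},"claw":{"type":"number"},"newtons":{"type":"number"}},"required":["moves"]}

```bash
mkdir -p pics
cat > h.py <<'E'
import numpy as np, cv2, pickle
from cell import arm
def snap(n,f):
    s=arm.snapshot(n); cv2.imwrite(f'pics/{f}.png',s['img'][:,:,::-1]); pickle.dump(s,open(f'pics/{f}.pkl','wb')); return s
def load(f): return pickle.load(open(f'pics/{f}.pkl','rb'))
def cam(s):
    R,_=cv2.Rodrigues(np.array(s['rvec'],float)); return np.array(s['intrinsics'],float),R,np.array(s['tvec'],float).ravel()
def ray(s,u,v,z):
    K,R,t=cam(s); d=R.T@np.linalg.solve(K,[u,v,1.]); c=-R.T@t; return c+d*(z-c[2])/d[2]
def dep(s,us,vs):
    K,R,t=cam(s); us=np.asarray(us);vs=np.asarray(vs); z=s['z_map'][vs,us]
    p=np.linalg.solve(K,np.stack([us,vs,np.ones(len(us))]).astype(float))*z
    return (R.T@(p-t[:,None])).T
E
python3 - <<'E'
from h import *
o=arm.get_obs(); print(o)
for n in('scene','top'):
    s=snap(n,n+'0'); K,R,t=cam(s); print(n,K[0,0],-R.T@t,R[2])
E
```

```text
{'t': 0.0, 'joints': array([ 1.25108464,  0.38423566,  0.01635637,  1.37120558, -0.00628858,
        1.38818476, -0.04647202]), 'qvel': array([-5.63708957e-04, -8.00269478e-06, -6.43625257e-04, -8.83372193e-04,
        9.56685890e-04, -4.41607399e-04, -8.57935222e-04]), 'effort': array([ 1.85841350e-04, -6.27601719e+01,  8.44679251e-01, -3.71832418e+01,
        1.66948163e-02,  1.41344068e-02,  2.48986282e-06]), 'position': array([ 158.65646795, -603.98956709,  230.25699643]), 'tcp_rot': array([-3.13960909e+00,  4.14084798e-05,  2.56921550e-01]), 'ft_force': array([-0.39306255, -0.11274948, -0.575847  ]), 'ft_torque': array([ 0.02425622, -0.03314163, -0.01556108]), 'gripper_width': 85.27776925159081}
scene 407.1210343837238 [1058.63320864  714.59971385  947.96741621] [-0.34658457 -0.60780992 -0.7144552 ]
top 430.92800568090337 [ 409.42035266  -62.24543681 1415.64885428] [ 0.15405378 -0.00671789 -0.98803963]
```

View pics/scene0.png

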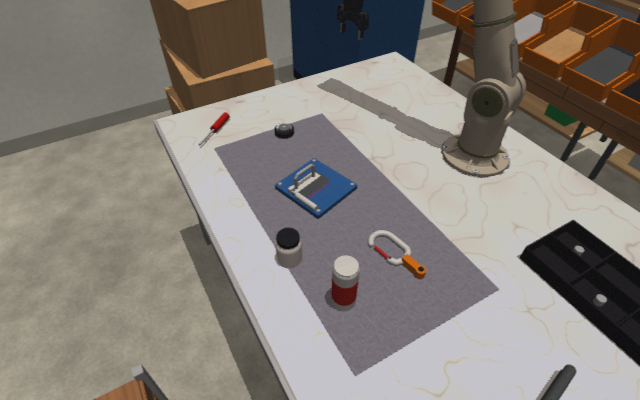

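View pics/top0.png

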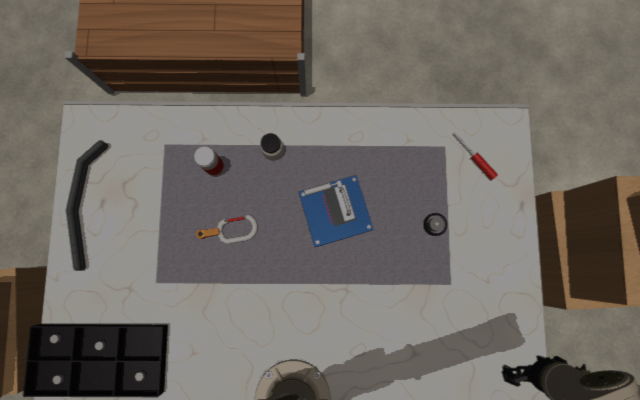

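Run:
```python
from h import *
s=load('top0')['img'][:,:,::-1]
a=cv2.resize(s[165:255,290:385],None,fx=4.2,fy=4.2,interpolation=cv2.INTER_CUBIC)
b=cv2.resize(s[190:265,185:275],None,fx=4.2,fy=4.2,interpolation=cv2.INTER_CUBIC)
h=max(a.shape[0],b.shape[0]);c=np.zeros((h,a.shape[1]+b.shape[1],3),np.uint8);c[:a.shape[0],:a.shape[1]]=a;c[:b.shape[0],a.shape[1]:]=b
cv2.imwrite('pics/z1.png',c)
s=load('scene0')['img'][:,:,::-1]
cv2.imwrite('pics/z2.png',cv2.resize(s[150:290,260:440],None,fx=4,fy=4,interpolation=cv2.INTER_CUBIC))
```

```text
(no output)
```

View pics/z1.png

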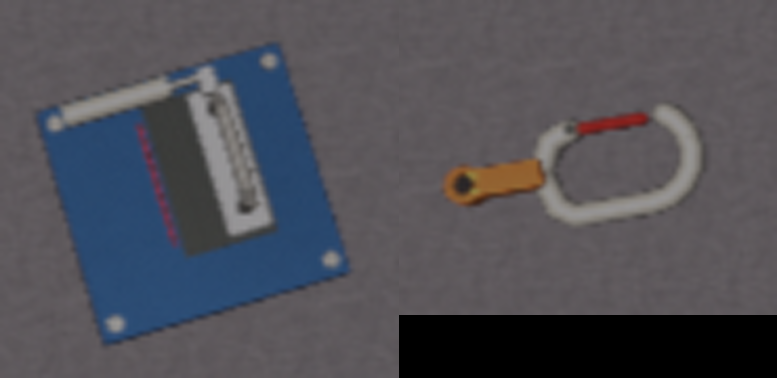

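View pics/z2.png

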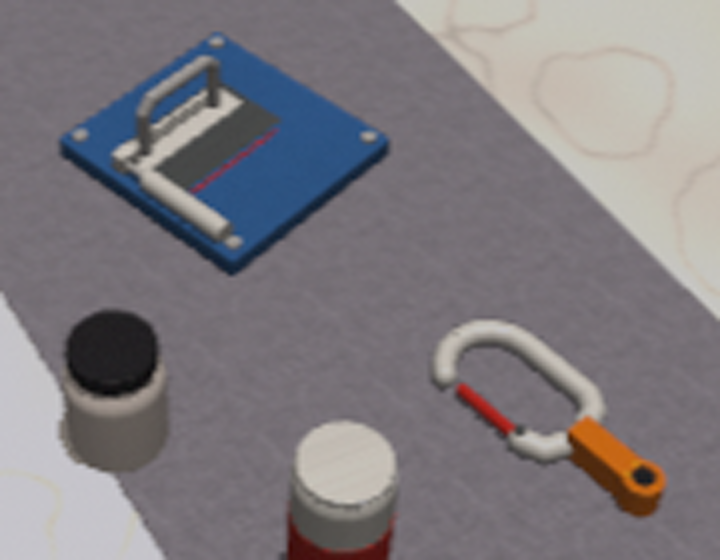

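Run:
```python
from h import *
for n in('top0','scene0'):
    s=load(n); im=s['img']; hsv=cv2.cvtColor(im,cv2.COLOR_RGB2HSV); H,S,V=[hsv[:,:,i].astype(int) for i in range(3)]
    roi=np.zeros(H.shape,bool)
    if n=='top0': roi[140:285,160:448]=1
    else: roi[115:330,220:460]=1
    blue=roi&(H>95)&(H<125)&(S>120)
    v,u=np.nonzero(blue); P=dep(s,u,v)
    print(n,'blue',len(P),np.percentile(P[:,2],[5,50,95]))
    C=cv2.convexHull(np.stack([u,v],1).astype(np.int32))[:,0]
    W=np.array([ray(s,a,b,20)[:2] for a,b in C]).astype(np.float32)
    r=cv2.minAreaRect(W); print('rect',r); print(cv2.boxPoints(r))
    og=roi&(H>=5)&(H<=22)&(S>150)&(V>80)
    v,u=np.nonzero(og); P=dep(s,u,v); print('orange',len(P),np.percentile(P[:,2],[5,50,95]))
    W=np.array([ray(s,a,b,28)[:2] for a,b in zip(u,v)]).astype(np.float32)
    m=W.mean(0); U,_,Vt=np.linalg.svd(W-m); d=Vt[0]; d=d*np.sign(-d[1]); q=(W-m)@d
    print(m,d,np.degrees(np.arctan2(d[1],d[0])),q.min(),q.max(), 'rect',cv2.minAreaRect(W))
    red=roi&((H<4)|(H>174))&(S>130)&(V>60)
    nl,l,st,ce=cv2.connectedComponentsWithStats(red.astype(np.uint8))
    for i in range(1,nl):
        if st[i,4]>8:
            v,u=np.nonzero(l==i); W=np.array([ray(s,a,b,14)[:2] for a,b in zip(u,v)]); m=W.mean(0);d=np.linalg.svd(W-m)[2][0]
            q=(W-m)@d;print('red',st[i],m,np.degrees(np.arctan2(d[1],d[0])),q.min(),q.max())
    # light hook metal
    bg=np.zeros(H.shape,bool)
    if n=='top0': bg[195:255,195:270]=1
    else: bg[225:285,360:435]=1
    met=bg&(S<45)&(V>125)
    v,u=np.nonzero(met); C=cv2.convexHull(np.stack([u,v],1).astype(np.int32))[:,0]
    W=np.array([ray(s,a,b,12)[:2] for a,b in C]).astype(np.float32); r=cv2.minAreaRect(W);print('metal',len(u),r)
    # bystanders
    print()
s=load('top0')
for nm,(u,v) in dict(spray=(206,156),jar=(270,143),wheel=(436,224)).items():
    p=dep(s,[u],[v])[0];print(nm,p)
```

```text
top0 blue 2183 [16.4331598  21.40979522 26.31043565]
rect ((585.1416015625, -132.43539428710938), (187.29092407226562, 196.7507781982422), 16.897972106933594)
[[ 466.94476   -65.527245]
 [ 524.134    -253.7831  ]
 [ 703.33844  -199.34354 ]
 [ 646.14923   -11.087692]]
orange 132 [24.29812403 29.32406048 34.56392568]
[509.9014  277.54196] [ 0.1868453  -0.98238933] -79.23126 -38.634373 33.034817 rect ((508.0227966308594, 280.1502380371094), (26.384319305419922, 71.37445068359375), 7.479509353637695)
red [228 217  16   5  44] [555.77283235 193.63911055] -79.53639643812576 -24.466597988242306 25.575204332975307
metal 256 ((523.4471435546875, 187.63839721679688), (76.47504425048828, 121.9209976196289), 11.756280899047852)

scene0 blue 1589 [11.38040456 20.61069933 24.02055436]
rect ((591.1176147460938, -127.78144073486328), (196.1688690185547, 205.04934692382812), 16.70914077758789)
[[ 467.6974     -57.78628  ]
 [ 526.65186   -254.17775  ]
 [ 714.53784   -197.7766   ]
 [ 655.5834      -1.3851318]]
orange 247 [ 7.29282039 27.04066391 31.01041129]
[517.55524 284.46713] [ 0.04710761 -0.9988898 ] -87.29993 -40.023674 41.183926 rect ((517.5180053710938, 283.8555908203125), (40.32863235473633, 80.54010009765625), 4.635699272155762)
red [220 115   9  12  67] [ 719.11958925 -646.70206802] 54.64421476537867 -29.41422541699086 46.67823043461784
red [374 246  15  13  53] [559.94685468 194.14475856] 99.06838280637025 -25.23281772870598 24.43059650025814
red [332 281  26  25 425] [724.81802933 257.02896532] 138.95138328137716 -36.14223522607415 30.895319693517187
metal 379 ((493.8183288574219, 209.83734130859375), (151.9783935546875, 242.9463348388672), 72.70276641845703)

spray [728.06780087 260.09361966 162.90452085]
jar [786.7193143   76.69738642 102.54657636]
wheel [ 540.70989867 -455.95995751   34.26527247]
```

```bash
cat >> h.py <<'E'
def plan(tgts,step=3.6):
    "tgts: list of (x,y,z,yawdeg); prints rows"
    o=arm.get_obs(); p=np.array(o['position']); w=np.degrees(o['tcp_rot'][2]); 
    print('now',p.round(1),'rpy',np.degrees(o['tcp_rot']).round(1),'F',np.round(o['ft_force'],1),'w',round(o['gripper_width'],1),'t',o['t'])
    for T in tgts:
        d=np.array(T[:3])-p; dw=(T[3]-w+180)%360-180
        n=int(max(np.ceil(np.linalg.norm(d)/10/step),np.ceil(abs(dw)/7),1))
        for i in range(n):
            c,s=np.cos(np.radians(w)),np.sin(np.radians(w)); e=d/n/10
            print([round(e[0]*c+e[1]*s,2),round(e[0]*s-e[1]*c,2),round(-e[2],2),round(-dw/n,2)],end=', ')
            w+=dw/n
        print('|'); p=np.array(T[:3])
E
python3 - <<'E'
from h import *
plan([(450,-350,230,40),(520,0,230,70),(511,269,180,101)])
E
```

```text
now [ 158.7 -604.1  230.4] rpy [-179.9    0.    14.7] F [0.2 0.4 0. ] w 85.2 t 0.1
[np.float64(3.15), np.float64(-1.56), np.float64(0.0), np.float64(-2.3)], [np.float64(3.21), np.float64(-1.43), np.float64(0.0), np.float64(-2.3)], [np.float64(3.26), np.float64(-1.3), np.float64(0.0), np.float64(-2.3)], [np.float64(3.31), np.float64(-1.17), np.float64(0.0), np.float64(-2.3)], [np.float64(3.36), np.float64(-1.04), np.float64(0.0), np.float64(-2.3)], [np.float64(3.4), np.float64(-0.9), np.float64(0.0), np.float64(-2.3)], [np.float64(3.43), np.float64(-0.77), np.float64(0.0), np.float64(-2.3)], [np.float64(3.46), np.float64(-0.63), np.float64(0.0), np.float64(-2.3)], [np.float64(3.48), np.float64(-0.49), np.float64(0.0), np.float64(-2.3)], [np.float64(3.5), np.float64(-0.35), np.float64(0.0), np.float64(-2.3)], [np.float64(3.51), np.float64(-0.21), np.float64(0.0), np.float64(-2.3)], |
[np.float64(2.79), np.float64(-2.23), np.float64(-0.0), np.float64(-3.0)], [np.float64(2.9), np.float64(-2.08), np.float64(-0.0), np.float64(-3.0)], [np.float64(3.0), np.float64(-1.93), np.float64(-0.0), n
[... 446 characters left out ...]
np.float64(-3.0)], [np.float64(3.5), np.float64(-0.72), np.float64(-0.0), np.float64(-3.0)], |
[np.float64(3.12), np.float64(-1.26), np.float64(0.62), np.float64(-3.88)], [np.float64(3.2), np.float64(-1.04), np.float64(0.62), np.float64(-3.88)], [np.float64(3.26), np.float64(-0.82), np.float64(0.62), np.float64(-3.88)], [np.float64(3.31), np.float64(-0.6), np.float64(0.62), np.float64(-3.88)], [np.float64(3.34), np.float64(-0.38), np.float64(0.62), np.float64(-3.88)], [np.float64(3.36), np.float64(-0.15), np.float64(0.62), np.float64(-3.88)], [np.float64(3.36), np.float64(0.08), np.float64(0.62), np.float64(-3.88)], [np.float64(3.35), np.float64(0.31), np.float64(0.62), np.float64(-3.88)], |
```

{"method": "step_arm", "body": {
  "moves": [
    [3.1, -1.5, 0, -2.3],
    [3.2, -1.4, 0, -2.3],
    [3.3, -1.3, 0, -2.3],
    [3.3, -1.2, 0, -2.3],
    [3.4, -1.0, 0, -2.3],
    [3.4, -0.9, 0, -2.3],
    [3.4, -0.8, 0, -2.3],
    [3.5, -0.6, 0, -2.3],
    [3.5, -0.5, 0, -2.3],
    [3.5, -0.3, 0, -2.3]
  ],
  "claw": 0,
  "newtons": 60
}}

```text
t: 0.93
position: [422.5, -369.4, 223.5]
tcp_rot: [-3.13, 0.005, 0.655]
ft_force: [1.4, -1.0, -0.6]
gripper_width: 43.0
```

```bash
sed -i 's/print(\[round/print([float(x) for x in [round/; s/round(-dw\/n,2)\],end/round(-dw\/n,2)]],end/; s/,2)/,1)/g' h.py; python3 -c "
from h import *
plan([(520,-20,230,70),(511,269,180,101)])"
```

```text
now [ 422.5 -369.4  223.5] rpy [-179.3    0.3   37.5] F [ 1.4 -1.  -0.6] w 43.0 t 0.9333
[2.6, -2.0, -0.1, -3.0], [2.7, -1.8, -0.1, -3.0], [2.8, -1.7, -0.1, -3.0], [2.9, -1.5, -0.1, -3.0], [3.0, -1.4, -0.1, -3.0], [3.1, -1.2, -0.1, -3.0], [3.1, -1.1, -0.1, -3.0], [3.2, -0.9, -0.1, -3.0], [3.2, -0.8, -0.1, -3.0], [3.2, -0.6, -0.1, -3.0], [3.3, -0.4, -0.1, -3.0], |
[3.0, -1.2, 0.6, -3.4], [3.0, -1.0, 0.6, -3.4], [3.1, -0.8, 0.6, -3.4], [3.1, -0.6, 0.6, -3.4], [3.2, -0.4, 0.6, -3.4], [3.2, -0.3, 0.6, -3.4], [3.2, -0.1, 0.6, -3.4], [3.2, 0.1, 0.6, -3.4], [3.2, 0.3, 0.6, -3.4], |
```

{"method": "step_arm", "body": {
  "moves": [
    [2.6, -2.0, -0.1, -3.0],
    [2.7, -1.8, -0.1, -3.0],
    [2.8, -1.7, -0.1, -3.0],
    [2.9, -1.5, -0.1, -3.0],
    [3.0, -1.4, -0.1, -3.0],
    [3.1, -1.2, -0.1, -3.0],
    [3.1, -1.1, -0.1, -3.0],
    [3.2, -0.9, -0.1, -3.0],
    [3.2, -0.8, -0.1, -3.0],
    [3.2, -0.6, -0.1, -3.0]
  ]
}}

```text
t: 1.77
position: [508.5, -34.2, 230.8]
tcp_rot: [-3.122, -0.003, 1.207]
ft_force: [1.1, -0.7, 1.0]
gripper_width: 42.5
```

{"method": "step_arm", "body": {
  "moves": [
    [3.0, -1.2, 0, -3.4],
    [3.0, -1.0, 0, -3.4],
    [3.1, -0.8, 0, -3.4],
    [3.1, -0.6, 0.0, -3.4],
    [3.2, -0.4, 0, -3.4],
    [3.2, -0.3, 0.3, -3.4],
    [3.2, -0.1, 0.3, -3.4],
    [3.2, 0.1, 0.3, -3.4],
    [2, 0.2, 0.3, -3.4],
    [0, 0, 0, 0]
  ]
}}

```text
t: 2.6
position: [495.6, 262.4, 218.9]
tcp_rot: [-3.122, -0.016, 1.78]
ft_force: [-0.6, -0.5, -0.3]
gripper_width: 42.7
```

```bash
python3 -c "
from h import *
plan([(511.5,269,120,101),(511.5,269,50,101)])"
```

```text
now [495.6 262.4 218.9] rpy [-178.9   -0.9  102. ] F [-0.6 -0.5 -0.3] w 42.7 t 2.6
[0.1, 0.6, 3.3, 0.3], [0.1, 0.6, 3.3, 0.3], [0.1, 0.6, 3.3, 0.3], |
[0.0, 0.0, 3.5, -0.0], [0.0, 0.0, 3.5, -0.0], |
```

{"method": "step_arm", "body": {
  "moves": [
    [0.2, 0.5, 3.3, 0.3],
    [0.2, 0.5, 3.3, 0.3],
    [0.2, 0.5, 3.3, 0.3],
    [0, 0, 3.0, 0],
    [0, 0, 2, 0],
    [0, 0, 0, 0]
  ]
}}

```text
t: 3.1
position: [506.7, 273.7, 64.3]
tcp_rot: [-3.124, -0.016, 1.762]
ft_force: [-0.5, -0.7, 0.0]
gripper_width: 42.6
```

```bash
python3 -c "
from h import *
plan([(511.5,269,50,101),(511.5,269,6,101)])
s=snap('top','t1');cv2.imwrite('pics/t1z.png',cv2.resize(s['img'][180:270,170:290,::-1],None,fx=5,fy=5,interpolation=cv2.INTER_CUBIC))
s=snap('scene','s1');cv2.imwrite('pics/s1z.png',cv2.resize(s['img'][170:300,340:460,::-1],None,fx=5,fy=4.6,interpolation=cv2.INTER_CUBIC))"
```

```text
now [506.7 273.7  64.3] rpy [-179.    -0.9  101. ] F [-0.5 -0.7  0. ] w 42.6 t 3.1
[-0.5, 0.4, 1.4, -0.0], |
[0.0, 0.0, 2.2, -0.0], [0.0, 0.0, 2.2, -0.0], |
```

View pics/s1z.png

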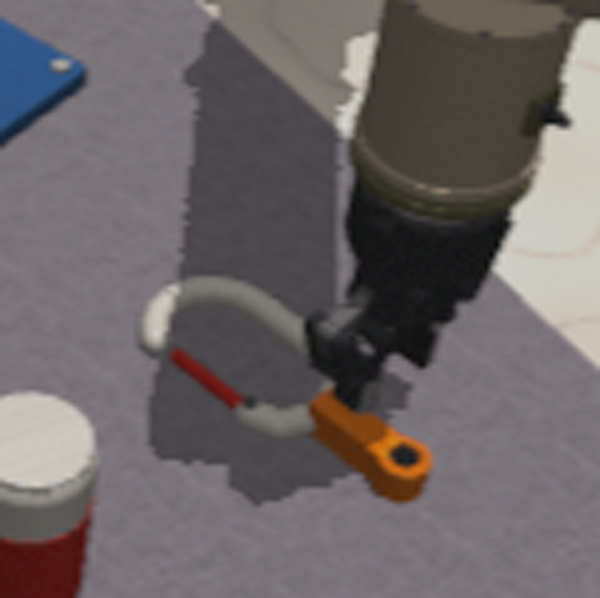

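View pics/t1z.png

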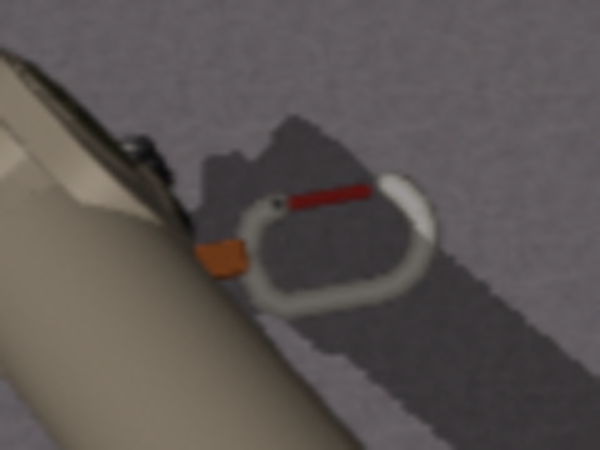

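The pictures show the half-open gripper just above the orange handle, with the jaws across it (the handle is near (375, 425) in the zoomed scene view). The alignment looks good, so I'll descend.

{"method": "step_arm", "body": {
  "moves": [
    [-0.5, 0.4, 1.4, 0],
    [0, 0, 1.5, 0],
    [0, 0, 1.5, 0],
    [0, 0, 0, 0]
  ]
}}

```text
t: 3.53
position: [519.3, 271.9, 30.1]
tcp_rot: [-3.142, -0.019, 1.759]
ft_force: [0.4, -2.0, 0.1]
gripper_width: 42.4
```

```bash
python3 -c "
from h import *
plan([(511.5,269,5,101)])"
```

```text
now [519.3 271.9  30.1] rpy [-180.    -1.1  100.8] F [ 0.4 -2.   0.1] w 42.4 t 3.5333
[-0.1, -0.8, 2.5, -0.2], |
```

{"method": "step_arm", "body": {
  "moves": [
    [-0.1, -0.7, 0, 0],
    [0, 0, 0, 0],
    [0, 0, 0, 0]
  ]
}}

```text
t: 3.78
position: [514.6, 269.7, 33.9]
tcp_rot: [3.137, -0.02, 1.757]
ft_force: [0.3, 0.5, 0.2]
gripper_width: 42.5
```

```bash
python3 -c "
from h import *
plan([(511.5,269,5,101)])"
```

```text
now [514.6 269.7  33.9] rpy [179.7  -1.2 100.7] F [0.3 0.5 0.2] w 42.5 t 3.7833
[-0.0, -0.3, 2.9, -0.3], |
```

{"method": "step_arm", "body": {
  "moves": [
    [0, -0.3, 1, 0],
    [0, 0, 1.0, 0],
    [0, 0, 0.8, 0],
    [0, 0, 0, 0],
    [0, 0, 0, 0]
  ]
}}

```text
t: 4.2
position: [512.8, 270.3, 5.8]
tcp_rot: [3.132, -0.021, 1.757]
ft_force: [0.4, -0.0, 0.1]
gripper_width: 42.7
```

{"method": "step_arm", "body": {
  "moves": [
    [0, 0, 0, 0],
    [0, 0, 0, 0],
    [0, 0, 0, 0],
    [0, 0, 0, 0],
    [0, 0, 0, 0],
    [0, 0, 0, 0]
  ],
  "claw": 1,
  "newtons": 80
}}

```text
t: 4.7
position: [512.5, 270.4, 5.6]
tcp_rot: [3.133, -0.021, 1.757]
ft_force: [1.0, -0.4, 0.0]
gripper_width: 20.3
```

{"method": "step_arm", "body": {
  "moves": [
    [0, 0, -1, 0],
    [0, 0, -2.5, 0],
    [0, 0, -3, 0],
    [0, 0, -3, 0],
    [0, 0, -2, 0],
    [0, 0, 0, 0]
  ]
}}

```text
t: 5.2
position: [508.8, 266.9, 124.7]
tcp_rot: [-3.141, -0.02, 1.759]
ft_force: [-0.3, -0.1, -3.4]
gripper_width: 20.8
```

Run:
```python
from h import *
F=np.array([573.3,-172.6]);ex=np.array([.2907,-.9568]);ey=np.array([.9568,.2907])
plan([(0,0,0,0)][:0])
for n in('top0','scene0'):
    s=load(n); roi=np.zeros((400,640),bool)
    if n=='top0': roi[170:250,295:380]=1
    else: roi[155:220,270:365]=1
    v,u=np.nonzero(roi); P=dep(s,u,v)
    q=np.stack([(P[:,:2]-F)@ex,(P[:,:2]-F)@ey,P[:,2]],1)
    k=(q[:,2]>62)&(q[:,2]<90); print(n,k.sum(),np.c_[u[k],v[k],q[k].round()][::max(1,k.sum()//14)])
    print(q[k].mean(0),q[k].min(0),q[k].max(0))
K,R,t=cam(load('top0'))
for n in('top0','scene0'):
    K,R,t=cam(load(n))
    for z in(29,60,73):
        for y in (0,80):
            w=np.r_[F+ey*y,z]; p=K@(R@w+t); print(n,z,y,p[:2]/p[2])
s=snap('top','t2');cv2.imwrite('pics/t2z.png',cv2.resize(s['img'][160:270,170:390,::-1],None,fx=3.6,fy=3.6,interpolation=cv2.INTER_CUBIC))
s=snap('scene','s2');cv2.imwrite('pics/s2z.png',cv2.resize(s['img'][140:300,260:460,::-1],None,fx=4,fy=3.7,interpolation=cv2.INTER_CUBIC))
```

```text
now [508.8 266.9 124.7] rpy [-180.    -1.1  100.8] F [-0.3 -0.1 -3.4] w 20.8 t 5.2
top0 108 [[340. 187.  -3.  85.  70.]
 [340. 189.  -5.  78.  73.]
 [343. 190.   1.  70.  85.]
 [343. 192.   0.  65.  80.]
 [343. 194.  -2.  59.  83.]
 [342. 196.  -6.  55.  74.]
 [346. 197.   5.  48.  77.]
 [345. 199.  -1.  42.  84.]
 [345. 201.  -3.  36.  83.]
 [345. 203.  -4.  30.  77.]
 [348. 204.   4.  25.  75.]
 [347. 206.  -1.  19.  82.]
 [347. 208.  -3.  13.  84.]
 [347. 210.  -5.   7.  77.]
 [350. 211.   5.   3.  69.]
 [349. 213.  -0.  -3.  69.]]
[-1.100025   38.57950642 77.76435286] [-6.51173764 -5.70532171 68.06811136] [ 5.81358618 84.71960825 87.21237043]
scene0 95 [[310. 164.   6.  11.  77.]
 [310. 165.   0.  16.  78.]
 [308. 166.  -1.  27.  82.]
 [314. 166.  -5.   3.  69.]
 [309. 167.  -4.  25.  78.]
 [304. 168.   2.  42.  81.]
 [302. 169.   4.  50.  81.]
 [308. 169.  -5.  31.  74.]
 [306. 170.  -4.  39.  74.]
 [303. 171.  -3.  51.  77.]
 [301. 172.  -2.  59.  78.]
 [299. 173.   0.  66.  77.]
 [298. 174.  -0.  72.  76.]
 [298. 175.  -2.  74.  75.]
 [295. 177.   0.  85.  72.]
 [296. 178.  -4.  85.  71.]]
[-1.1401655  46.09358077 75.15135837] [-6.27765022 -5.03676286 62.01033181] [ 5.87943388 85.92293078 83.29157485]
top0 29 0 [347.86111086 213.649083  ]
top0 29 80 [340.59437913 190.3226455 ]
top0 60 0 [348.63185682 212.50425035]
top0 60 80 [341.1969822  188.66864777]
top0 73 0 [348.96546148 212.00872844]
top0 73 80 [341.45773971 187.95293231]
scene0 29 0 [313.68915244 173.94482671]
scene0 29 80 [296.62454838 186.00701924]
scene0 60 0 [313.59448868 166.97295977]
scene0 60 80 [296.23646603 179.02258658]
scene0 73 0 [313.55385449 163.98030299]
scene0 73 80 [296.0697618  176.02236119]
```

View pics/s2z.png

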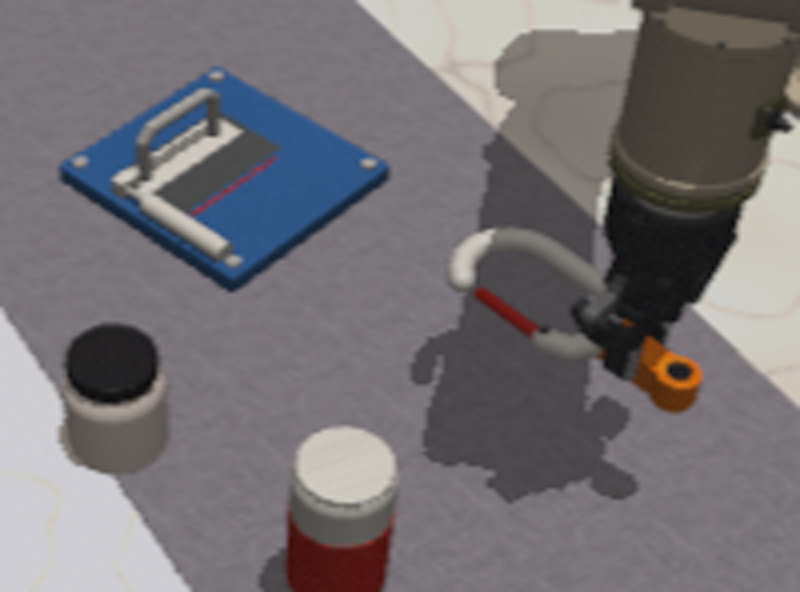

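View pics/t2z.png

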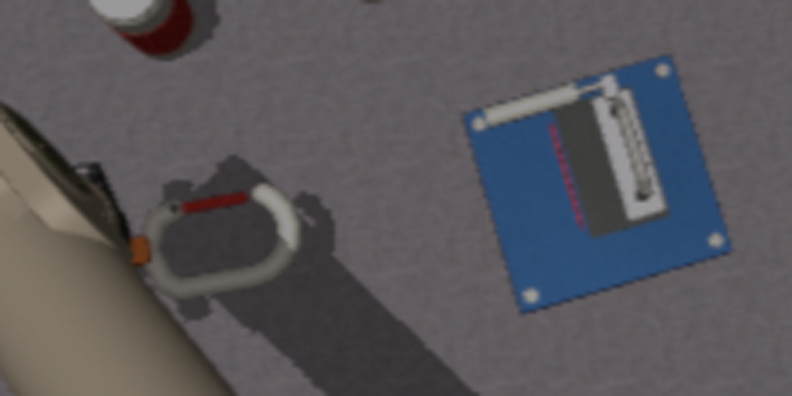

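Run:
```python
from h import *
T=np.array([508.8,266.9]);a=np.radians(-79.2);ex=np.array([np.cos(a),np.sin(a)]);ey=np.array([-ex[1],ex[0]])
for n,r in(('t2',(205,235,210,245)),('s2',(210,240,370,400))):
    s=load(n);hsv=cv2.cvtColor(s['img'],cv2.COLOR_RGB2HSV); H,S,V=[hsv[:,:,i].astype(int) for i in range(3)]
    m=((H<5)|(H>172))&(S>110); k=np.zeros_like(m);k[r[0]:r[1],r[2]:r[3]]=1;m&=k
    v,u=np.nonzero(m);W=np.array([ray(s,x,y,130)[:2] for x,y in zip(u,v)])-T
    d=np.linalg.svd(W-W.mean(0))[2][0]
    X=W@ex;Y=W@ey
    print(n,len(u),'gate rel TCP',X.mean(),Y.mean(),X.min(),X.max(),np.degrees(np.arctan2(d[1],d[0])),np.median(dep(s,u,v)[:,2]))
```

```text
t2 60 gate rel TCP 83.22992586615264 28.982225956109264 55.15373890168265 109.46452585943946 100.1819871132607 132.8165661607932
s2 64 gate rel TCP 83.35036552176095 31.805887687750563 58.877558519686026 109.87682250970886 100.42565889445326 130.11023043557094
```

```bash
cat >> h.py <<'E'
F=np.array([573.0,-172.4]);fx=np.array([.2907,-.9568]);fy=np.array([.9568,.2907])
def W(ox,oy,z,yaw=106.9): # hook origin in fixture, underside z -> TCP target
    p=F+fx*(ox-71.5)+fy*oy; return (p[0],p[1],z+5.6,yaw)
def where():
    o=arm.get_obs(); p=np.array(o['position']); q=p[:2]-F
    print('hook in fixture',(q@fx+71.5).round(1),(q@fy).round(1),'under',round(p[2]-5.6,1))
E
python3 -c "
from h import *
where();plan([W(-30,-63,115)])"
```

```text
hook in fixture -366.8 64.8 under 115.2
now [507.5 265.8 120.8] rpy [-179.8   -1.1  100.8] F [-0.6 -0.1 -3.1] w 20.5 t 5.3
[-3.2, -0.8, 0.0, -0.6], [-3.2, -0.9, 0.0, -0.6], [-3.2, -0.9, 0.0, -0.6], [-3.1, -0.9, 0.0, -0.6], [-3.1, -0.9, 0.0, -0.6], [-3.1, -1.0, 0.0, -0.6], [-3.1, -1.0, 0.0, -0.6], [-3.1, -1.0, 0.0, -0.6], [-3.1, -1.1, 0.0, -0.6], [-3.1, -1.1, 0.0, -0.6], [-3.1, -1.1, 0.0, -0.6], |
```

{"method": "step_arm", "body": {
  "moves": [
    [-2, -0.6, 0, -0.6],
    [-3, -0.8, 0, -0.6],
    [-3.1, -0.9, 0, -0.6],
    [-3.1, -0.9, 0, -0.6],
    [-3.1, -0.9, 0, -0.6],
    [-3.1, -1.0, 0, -0.6],
    [-3.1, -1.0, 0, -0.6],
    [-3.1, -1.0, 0, -0.6],
    [-2.5, -1.0, 0, -0.6],
    [-1.5, -0.8, 0, -0.6]
  ]
}}

```text
t: 6.13
position: [472.0, -31.6, 98.2]
tcp_rot: [-3.115, -0.031, 1.879]
ft_force: [0.2, 0.1, -2.5]
gripper_width: 20.2
```

{"method": "step_arm", "body": {
  "moves": [
    [0, 0, 0, 0],
    [0, 0, 0, 0]
  ]
}}

```text
t: 6.3
position: [468.3, -37.7, 94.4]
tcp_rot: [-3.107, -0.033, 1.87]
ft_force: [0.1, 0.2, -5.0]
gripper_width: 20.4
```

```bash
python3 -c "
from h import *
where();plan([W(-30,-63,60)])"
```

```text
hook in fixture -87.8 -61.1 under 88.8
now [468.3 -37.7  94.4] rpy [-178.    -1.9  107.1] F [ 0.1  0.2 -5. ] w 20.4 t 6.3
[-2.9, -0.1, 1.4, 0.1], [-2.9, -0.1, 1.4, 0.1], |
```

{"method": "step_arm", "body": {
  "moves": [
    [-2, 0, 1, 0],
    [-2, -0.1, 1, 0],
    [-1.5, 0, 0.5, 0],
    [0, 0, 0, 0],
    [0, 0, 0, 0]
  ]
}}

```text
t: 6.72
position: [480.4, -87.3, 62.3]
tcp_rot: [-3.102, -0.038, 1.875]
ft_force: [-0.0, 0.0, -3.0]
gripper_width: 20.4
```

```bash
python3 -c "
from h import *
where();plan([W(-30,-63,45)])"
```

```text
hook in fixture -36.9 -63.9 under 56.7
now [480.4 -87.3  62.3] rpy [-177.7   -2.2  107.4] F [-0.  0. -3.] w 20.4 t 6.7167
[-0.7, 0.1, 1.2, 0.5], |
```

{"method": "step_arm", "body": {
  "moves": [
    [-0.4, 0.05, 0.8, 0.2],
    [-0.2, 0.05, 0.8, 0.2],
    [-0.1, 0, 0.8, 0],
    [0, 0, 0, 0],
    [0, 0, 0, 0]
  ]
}}

```text
t: 7.13
position: [482.2, -89.5, 34.9]
tcp_rot: [-3.101, -0.04, 1.872]
ft_force: [0.1, 0.5, -3.4]
gripper_width: 20.6
```

```bash
python3 -c "
from h import *
where();plan([W(-30,-63,30)])
s=snap('top','t3');cv2.imwrite('pics/t3z.png',cv2.resize(s['img'][160:270,270:390,::-1],None,fx=5,fy=5,interpolation=cv2.INTER_CUBIC))
s=snap('scene','s3');cv2.imwrite('pics/s3z.png',cv2.resize(s['img'][130:240,260:400,::-1],None,fx=5,fy=5,interpolation=cv2.INTER_CUBIC))"
```

```text
hook in fixture -34.2 -62.8 under 29.3
now [482.2 -89.5  34.9] rpy [-177.7   -2.3  107.2] F [ 0.1  0.5 -3.4] w 20.6 t 7.1333
[-0.4, -0.0, -0.1, 0.3], |
```

View pics/s3z.png

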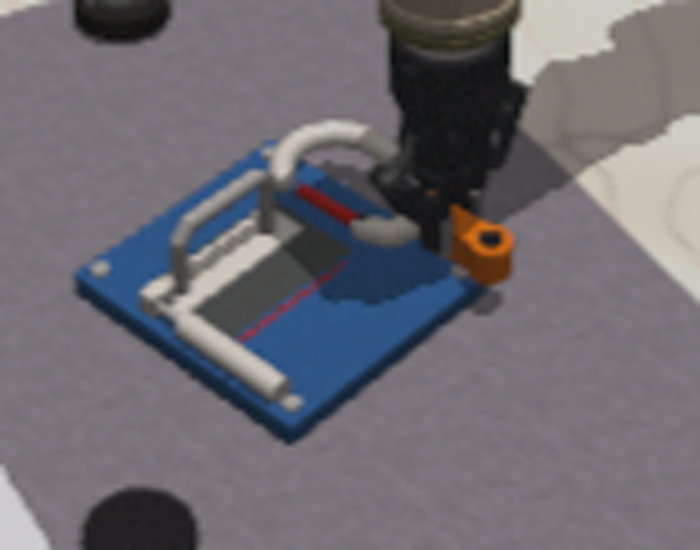

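View pics/t3z.png

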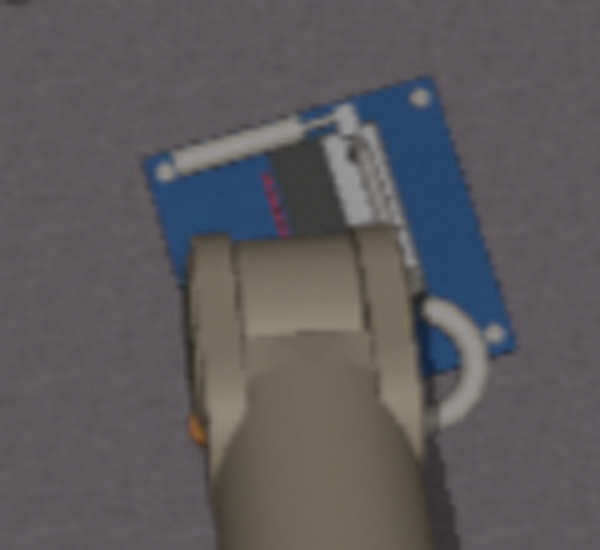

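Run:
```python
from h import *
s=load('s3');hsv=cv2.cvtColor(s['img'],cv2.COLOR_RGB2HSV); H,S,V=[hsv[:,:,i].astype(int) for i in range(3)]
m=((H<5)|(H>172))&(S>110); k=np.zeros_like(m);k[164:177,317:334]=1;m&=k
v,u=np.nonzero(m)
for z in(34,38):
    P=np.array([ray(s,x,y,z)[:2] for x,y in zip(u,v)])-F; X=P@fx;Y=P@fy;b=np.polyfit(X,Y,1)
    print(len(u),X.min(),X.max(),X.mean(),Y.mean(),np.degrees(np.arctan(b[0])))
print(np.median(dep(s,u,v)[:,2]))
```

```text
33 -42.38611071200759 5.099396630579843 -19.88300243123815 -34.3883261702231 2.358526504311564
33 -45.29703129827453 1.9806545990375304 -22.892408402790327 -31.075766078507115 2.3585265043114987
39.580614000211305
```

{"method": "step_arm", "body": {
  "moves": [
    [-0.4, 0, 0, 0.2],
    [0, 0.5, -0.05, 0],
    [0, 0.8, -0.05, 0],
    [0, 0.8, -0.05, 0],
    [0, 0.8, -0.05, 0],
    [0, 0, 0, 0]
  ]
}}

```text
t: 7.73
position: [514.3, -85.1, 37.3]
tcp_rot: [-3.101, -0.039, 1.866]
ft_force: [-4.0, 0.2, -1.5]
gripper_width: 20.6
```

```bash
python3 -c "
from h import *
where();plan([W(-29.5,18,28)],.8)"
```

```text
hook in fixture -29.1 -30.8 under 31.7
now [514.3 -85.1  37.3] rpy [-177.7   -2.2  106.9] F [-4.   0.2 -1.5] w 20.6 t 7.7333
[0.0, 0.7, 0.1, 0.0], [0.0, 0.7, 0.1, 0.0], [0.0, 0.7, 0.1, 0.0], [0.0, 0.7, 0.1, 0.0], [0.0, 0.7, 0.1, 0.0], [0.0, 0.7, 0.1, 0.0], [0.0, 0.7, 0.1, 0.0], |
```

{"method": "step_arm", "body": {
  "moves": [
    [0, 0.8, 0.1, 0],
    [0, 0.8, 0, 0],
    [0, 0.8, 0, 0],
    [0, 0.8, 0, 0],
    [0, 0.6, 0, 0],
    [0, 0, 0, 0]
  ]
}}

```text
t: 8.23
position: [547.4, -73.0, 31.3]
tcp_rot: [-3.088, -0.044, 1.863]
ft_force: [-3.9, 5.9, -2.7]
gripper_width: 20.6
```

```bash
python3 -c "
from h import *
where();plan([W(-29.5,18,28)],.8)"
```

```text
hook in fixture -31.0 4.4 under 25.7
now [547.4 -73.   31.3] rpy [-176.9   -2.5  106.7] F [-3.9  5.9 -2.7] w 20.6 t 8.2333
[-0.1, 0.7, -0.1, -0.1], [-0.1, 0.7, -0.1, -0.1], |
```

{"method": "step_arm", "body": {
  "moves": [
    [0, 0.4, -0.3, 0],
    [0, 0.5, -0.3, 0],
    [0, 0.4, -0.1, 0],
    [0, 0, 0, 0]
  ]
}}

```text
t: 8.57
position: [562.5, -65.7, 37.6]
tcp_rot: [-3.09, -0.047, 1.867]
ft_force: [0.2, -0.1, -2.7]
gripper_width: 20.5
```

```bash
python3 -c "
from h import *
where();plan([W(-29.5,18,29)],.8)"
```

```text
hook in fixture -33.6 21.0 under 32.0
now [562.5 -65.7  37.6] rpy [-177.    -2.7  107. ] F [ 0.2 -0.1 -2.7] w 20.5 t 8.5667
[-0.4, -0.3, 0.3, 0.1], |
```

{"method": "step_arm", "body": {
  "moves": [
    [-0.2, -0.6, 0, 0],
    [0, -0.7, 0, 0],
    [0, -0.5, 0, 0],
    [0, 0, 0, 0]
  ]
}}

```text
t: 8.9
position: [545.2, -74.4, 38.8]
tcp_rot: [-3.092, -0.045, 1.867]
ft_force: [1.0, 0.2, -2.5]
gripper_width: 20.6
```

```bash
python3 -c "
from h import *
where();plan([W(-45,0,29)],.8)
s=snap('scene','s4');cv2.imwrite('pics/s4z.png',cv2.resize(s['img'][130:240,260:400,::-1],None,fx=5,fy=5,interpolation=cv2.INTER_CUBIC))"
```

```text
hook in fixture -30.4 1.9 under 33.2
now [545.2 -74.4  38.8] rpy [-177.1   -2.6  107. ] F [ 1.   0.2 -2.5] w 20.6 t 8.9
[0.7, -0.1, 0.2, 0.0], [0.7, -0.1, 0.2, 0.0], |
```

View pics/s4z.png

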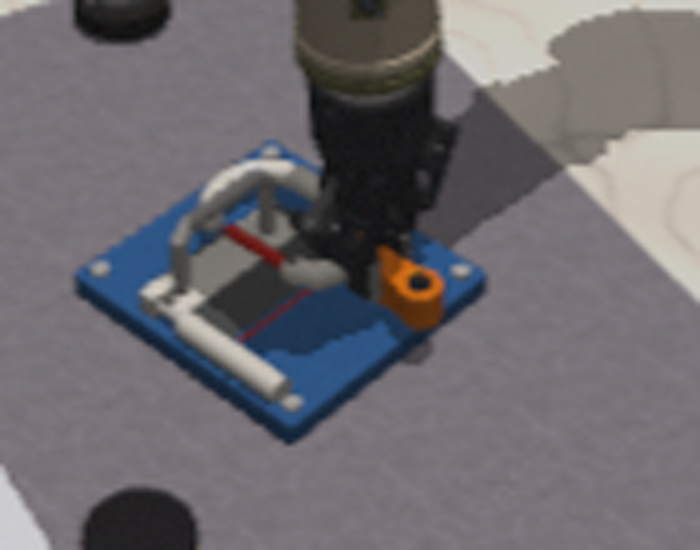

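The leg shows inside the hook (about pixel (265, 210) in the zoomed view). The red gate, from (230, 230) to (280, 260), is shut behind it, in line with the nose. Next I'll pull.

{"method": "step_arm", "body": {
  "moves": [
    [0.5, -0.1, 0.1, 0],
    [0.8, 0, 0.1, 0],
    [0.8, 0, 0.1, 0],
    [0.8, 0, 0.05, 0],
    [0.8, 0, 0.05, 0],
    [0.8, 0, 0.05, 0],
    [0, 0, 0, 0]
  ]
}}

```text
t: 9.53
position: [530.4, -31.3, 36.5]
tcp_rot: [-3.093, -0.039, 1.864]
ft_force: [1.6, -5.0, -3.8]
gripper_width: 20.2
```

```bash
python3 -c "
from h import *
where();plan([W(-91,0,29)],.8)"
```

```text
hook in fixture -75.9 0.3 under 30.9
now [530.4 -31.3  36.5] rpy [-177.2   -2.2  106.8] F [ 1.6 -5.  -3.8] w 20.2 t 9.5333
[0.8, -0.0, 0.1, -0.1], [0.8, -0.0, 0.1, -0.1], |
```

{"method": "step_arm", "body": {
  "moves": [
    [0.6, 0, 0.05, 0],
    [0.6, 0, 0.05, 0],
    [0.4, 0, 0, 0],
    [0.2, 0, 0, 0]
  ]
}}

```text
t: 9.87
position: [526.9, -19.5, 36.2]
tcp_rot: [-3.095, -0.03, 1.86]
ft_force: [3.4, -9.0, -7.2]
gripper_width: 20.2
```

```bash
python3 -c "
from h import *
where();plan([W(-91,0,29)],.8)"
```

```text
hook in fixture -88.2 0.4 under 30.6
now [526.9 -19.5  36.2] rpy [-177.3   -1.7  106.5] F [ 3.4 -9.  -7.2] w 20.2 t 9.8667
[0.3, -0.0, 0.2, -0.4], |
```

{"method": "step_arm", "body": {
  "moves": [
    [0.3, 0, 0, 0],
    [0.3, 0, 0, 0],
    [0.3, 0, 0, 0],
    [0.3, 0, 0, 0]
  ]
}}

```text
t: 10.2
position: [527.2, -19.4, 35.9]
tcp_rot: [-3.098, -0.016, 1.851]
ft_force: [5.3, -11.9, -8.6]
gripper_width: 20.5
```

```bash
python3 -c "
from h import *
where();plan([W(-91,0,29)],.8)
s=snap('scene','s5');cv2.imwrite('pics/s5z.png',cv2.resize(s['img'][130:240,260:400,::-1],None,fx=5,fy=5,interpolation=cv2.INTER_CUBIC))"
```

```text
hook in fixture -88.2 0.6 under 30.3
now [527.2 -19.4  35.9] rpy [-177.5   -0.9  106. ] F [  5.3 -11.9  -8.6] w 20.5 t 10.2
[0.3, -0.1, 0.1, -0.9], |
```

View pics/s5z.png

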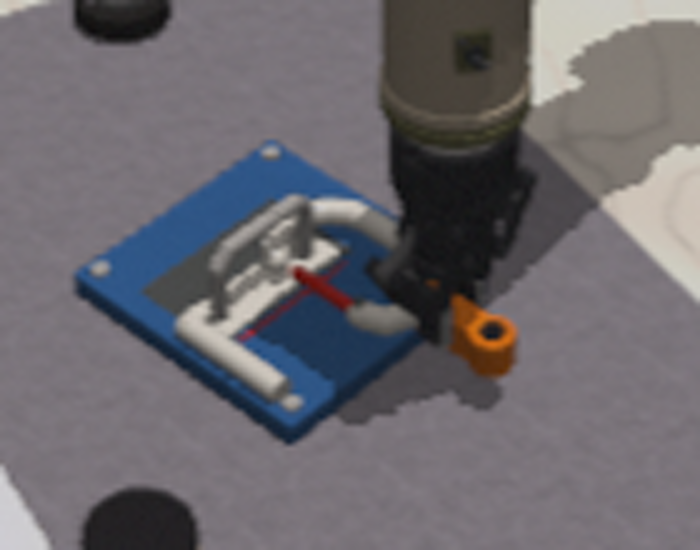

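```bash
cat > ring.py <<'E'
from h import *
import sys
for n in sys.argv[1:]:
    s=load(n); v,u=np.nonzero(np.ones((400,640),bool)); P=dep(s,u,v)
    X=(P[:,:2]-F)@fx;Y=(P[:,:2]-F)@fy
    k=(X>-70)&(X<20)&(Y>25)&(Y<85)&(P[:,2]>66)&(P[:,2]<86)
    print(n,k.sum(),X[k].mean(),np.percentile(X[k],[5,95]),Y[k].mean())
E
python3 ring.py s3 s4 s5
```

```text
s3 65 -0.544478964788252 [-5.28233533  5.31664037] 57.159914562243564
s4 66 -0.8295870386960884 [-5.27503035  3.6774744 ] 56.14234382710446
s5 70 -35.773537684298276 [-40.85446567 -29.4050431 ] 56.88415655611615
```

Ring travel measures about 35 mm, so it's at the stop. Contact force is about 12 N and the gate is shut. Now I'll ease the slide back home.

{"method": "step_arm", "body": {
  "moves": [
    [-0.4, 0, 0, 0],
    [-0.6, 0, 0, 0],
    [-0.7, 0, 0, 0],
    [-0.7, 0, 0, 0],
    [-0.6, 0, 0, 0],
    [-0.5, 0, 0, 0],
    [-0.2, 0, 0, 0],
    [0, 0, 0, 0],
    [0, 0, 0, 0]
  ]
}}

```text
t: 11.0
position: [538.8, -57.5, 35.2]
tcp_rot: [-3.099, -0.015, 1.85]
ft_force: [-0.4, -0.0, -3.7]
gripper_width: 20.6
```

```bash
python3 -c "
from h import *
where();plan([W(-46,0,25)],.8)"
```

```text
hook in fixture -48.3 0.7 under 29.6
now [538.8 -57.5  35.2] rpy [-177.5   -0.9  106. ] F [-0.4 -0.  -3.7] w 20.6 t 11.0
[-0.2, -0.1, 0.5, -0.9], |
```

{"method": "step_arm", "body": {
  "moves": [
    [-0.2, 0, 0.3, 0],
    [0, 0, 0.3, 0],
    [0, 0, 0.2, 0],
    [0, 0, 0, 0],
    [0, 0, 0, 0]
  ]
}}

```text
t: 11.42
position: [539.2, -57.4, 27.0]
tcp_rot: [-3.1, -0.015, 1.853]
ft_force: [-1.2, -1.2, 0.1]
gripper_width: 20.3
```

```bash
python3 -c "
from h import *
where();plan([W(-46,0,20)],.8)"
```

```text
hook in fixture -48.4 1.1 under 21.4
now [539.2 -57.4  27. ] rpy [-177.6   -0.9  106.2] F [-1.2 -1.2  0.1] w 20.3 t 11.4167
[-0.2, -0.1, 0.1, -0.7], |
```

{"method": "step_arm", "body": {
  "moves": [
    [0, 0, 0, 0],
    [0, 0, 0, 0],
    [0, 0, 0, 0],
    [0, 0, 0, 0],
    [0, 0, 0, 0],
    [0, 0, 0, 0]
  ],
  "claw": 0
}}

```text
t: 11.92
position: [540.4, -56.6, 28.2]
tcp_rot: [-3.102, -0.015, 1.854]
ft_force: [-0.5, 0.4, 0.1]
gripper_width: 43.1
```

{"method": "step_arm", "body": {
  "moves": [
    [0, 0, -0.8, 0],
    [0, 0, -1.5, 0],
    [0, 0, -2.5, 0],
    [0, 0, -3.5, 0],
    [0, 0, -4, 0],
    [0, 0, -3, 0],
    [0, 0, 0, 0],
    [0, 0, 0, 0]
  ]
}}

```text
t: 12.58
position: [545.5, -56.2, 190.6]
tcp_rot: [-3.1, -0.017, 1.856]
ft_force: [-1.0, 0.0, -0.0]
gripper_width: 42.6
```

```bash
python3 -c "
from h import *
where();plan([W(-46,0,20)][:0])
s=snap('scene','s6');cv2.imwrite('pics/s6z.png',cv2.resize(s['img'][130:240,260:400,::-1],None,fx=5,fy=5,interpolation=cv2.INTER_CUBIC))";python3 ring.py s6
```

```text
hook in fixture -47.7 7.5 under 185.0
now [545.5 -56.2 190.6] rpy [-177.6   -1.   106.3] F [-1.  0. -0.] w 42.6 t 12.5833
s6 65 -0.8315950992479917 [-5.60388122  4.93277243] 55.74269483836894
```

View pics/s6z.png

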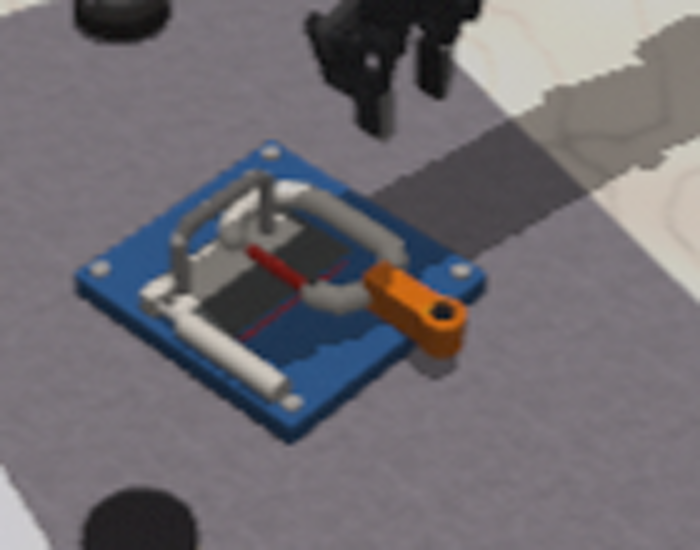

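The hook lies flat on the plate, clipped round the near leg (about pixel (265, 215)). The gate is shut, the slide is home (about 0 mm travel) and the gripper is clear. I'll hand the job in.

```bash
python3 -c "
from h import *
print(arm.close_job())"
```

```text
the job is handed in; nothing more can be done
None
```

The pull test is done and handed in at about 12.6 s of the 48 s allowed; the hand-in gives no verdict.

- **Clip on:** I gripped the handle and pushed the gate onto the near leg at about hook x 30 mm. The force dropped away once the leg was past the gate tip, and the picture showed the leg inside and the gate shut.
- **Pull:** I drew the hook back until it stopped moving while the force rose to about 12–13 N. The depth images put the ring's travel at about 35 mm, so it was at the end stop.
- **Leaving it:** I let the slide go home, set the hook down, opened the gripper and raised it clear.

**Last checks:** ring travel was about 0 mm. The picture showed the hook flat on the plate, gate shut, and the leg inside at about hook x 48 mm, y 0. I judged the shut gate and the hook lying still by eye. I did not re-measure the spray can, jar and wheel at the end, but the arm never came near them. The tool leaned by up to about 4° during the moves, so I carried the hook a few millimetres higher. No check failed.

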